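# Make up a moulding kit and a glazing kit

### The arm

A 6-joint arm with a two-finger parallel gripper is mounted at the origin on the work surface; the furniture and walls round the work are solid. World frame = base frame: x ahead of the robot, y to its left, z up, the work surface at z = 0. Lengths are in m, angles in rad, forces in N, time in s.
With the tool pointing down it reaches from about 0.375 to 0.9 m from the base axis. Payload 3.1 kg.
Tool frame: the origin (TCP) lies between the finger pads; the fingertips stand 17 mm ahead of it and the grasp point (between the pads) lies 2 mm behind it (robot.nose_length is the distance from the TCP to the fingertips, in m); z points along the fingers, y is the line along which they close (so a half turn about z gives the same grasp; the last joint's range is limited). The gripper opens to 87 mm and grips with 3 to 60 N. Pads are 19 mm wide; open, the fingers measure 117 mm over their backs; the gripper's body (75 mm by 190 mm) begins 51 mm behind the grasp point.
Start: joints at [1.024, 0.527, 1.433, -0, 1.181, -0.178], TCP at [0.225, 0.583, 0.24] pointing down, gripper open.
Joint ranges: [-3.08, 3.08], [-0.75, 2.2], [0.22, 2.44], [-1.43, 4.57], [0, 2.65], [-2.85, 2.85]. Speed limits (rad/s): [2.79, 2.79, 3.14, 3.14, 3.14, 3.14].

### API

Orientations are given as a unit quaternion [x, y, z, w].
In Python, from rig import robot, cams gives the robot as it stands.
- The arm moves only by the shell command python3 -m pendant 'ROWS' [FORCE]. ROWS is JSON, a list of rows, each an object with "jaw": the opening, from 0 (shut) to 1 (fully open); "linear": the shift along the tool's x, y, z in cm, a list of three; "twist": the turn about the tool's z in degrees. A call has 1 to 12 rows; each row shifts and turns the commanded pose from where the row before left it, along the tool's axes as they then stand; what a row does not reach is not made up. A row lasts 1/12 s, in which the tool goes at most 41.7 mm and 7.16 degrees, less where a joint would pass 70% of its speed; a pose out of reach is approached as far as the arm can. A call is refused whole if a number of a shift passes 4.17 or a number of a turn 7.16, either way. A call with a gripper value outside its range is refused whole. The fingers move at their own pace and stop on an object; FORCE is the grip in N (left out, the last holds). Time passes only in rows, so rows that do not move let the fingers close. It gives the time, the measured TCP pose, the force, the opening and the grip force at its end, in the units of the state.
- robot.get_obs(): the state, without advancing time (a new reading comes with each control period).
- cams.camera(name): name is "side" or "top" or "wrist"; returns a dict with "color" (480x640x3 uint8, blue, green, red), "depth" (480x640 float32, m along the optical axis (not along the pixel's ray), 0 where there is no reading), "fov_y" (degrees; the focal length in pixels is half the picture's height over the tangent of half this angle, whatever the lens; pixels are square), "cx", "cy" (the principal point, pixels), "k1" (the pictures are not rectified: a ray, as slopes to the right and down, at radius r is drawn at 1 + k1 r^2 times it, then the intrinsics apply), "view" (4x4, takes a point from world to camera coordinates). Camera axes: x right, y down, z forward; pixel columns grow to the right and rows downward; lengths in m; the calibration is good to about 2 mm. A picture is of the moment at which its call begins.
- robot.hand_in(): hands the job in; it is judged then, once.
The state is a dict: "time": time; "q": joint angles; "joint_velocities": joint speeds; "joint_torque": joint torques, N m; "position": TCP position; "tool_rot": TCP orientation; "ft_force": force on the tool from outside, world axes, zero at the start; "moment": the same for the moment, N m; "grip_width": finger opening in m; "grip_force": force on a finger pad.
Only numpy, scipy, OpenCV 4.12 (cv2) and the standard library are available. Lean on these libraries where they do the work, as an engineer would, in place of code of your own. Each camera call takes 0.05 s, during which the arm holds its last target. There are 200 camera calls.

### The job

Make up the two kits for tomorrow's class: the press mould, the wire-loop trimming tool and the short bottle go into the broad tray with two bays behind its long bay; the flat brush and the tall dropper bottle go into the tray with three small cells behind its long bay. Lay the loop tool and the brush flat along the long bay of their trays, either way round, set the mould flat in the broad tray's larger rear bay and the short bottle upright in the smaller one, and stand the dropper bottle upright in the middle cell. Everything must lie within its bay, never tip a bottle over, and leave the roll-on bottle and the needle tool beside the trays where they are.

Things in the scene. Friction and masses are not known exactly. Their poses are not given: they have to be found in the camera images.
- mould_tray: Broad tray, plain wood, pale floor, darker rims, fixed, 148 (x) x 220 (y) mm, yaw under 0.15 rad. Origin: centre of underside. Floor 4 mm, tops of the 4 mm wide rims and dividers 8 mm above the table. Its bays, mm in its frame: long bay, on the robot's side, 60 (x) x 212 (y), centre (-40, 0); behind it the larger bay, 76 x 124, centre (32, 44), and the smaller one, 76 x 84, centre (32, -64).
- glaze_tray: Narrower tray, plain wood, pale floor, darker rims, fixed, 128 (x) x 220 (y) mm, yaw under 0.15 rad. Origin: centre of underside. Floor 4 mm, tops of the 4 mm wide rims and dividers 8 mm above the table. Its bays, mm in its frame: long bay, on the robot's side, 60 (x) x 212 (y), centre (-30, 0); behind it three cells, 56 x 68 each, centres (32, -72), (32, 0), (32, 72).
- loop_tool: Trimming tool with a wooden handle and a wire loop at one end, lying flat, 38 x 191 x 15 mm, 50 g. Origin: centre of its underside; y runs along its length, the loop at the -y end. Only the handle (14 mm wide, 15 mm high, from y = -56 to +90 mm) can be gripped; a grip about y = +15 mm is balanced.
- brush: Flat paint brush with a blue handle, lying flat, 30 x 192 x 12 mm, 50 g. Origin: centre of underside; y along its length: bristles y = -96 to -51 mm, metal ferrule 30 mm wide, 12 mm high from -53 to -23 mm, tapering handle (26 mm wide at most) from -30 to +96 mm. Grip the handle across at about y = 0.
- press_mould: Off-white plaster block with a shallow hollow in its top (half of a press mould), 55 (x) x 70 (y) x 32 (z) mm, about 150 g. Origin: centre of its underside.
- short_bottle: Short clear bottle with a slim, tall pale cap, standing, 79 mm high; body 31 mm across and 46 mm high, cap 17 mm across; 50 g. Origin: centre of its underside, z up.
- dropper_bottle: Tall brown dropper bottle with a black rubber bulb, standing, 102 mm high; body 33 mm across and 70 mm high; about 70 g. Origin: centre of its underside, z up.
- roll_bottle: Bystander, leave alone: roll-on bottle with a dark body and an ochre cap, 36 x 42 x 106 mm, standing loose at the left of the trays. Origin: centre of its underside.
- needle_tool: Bystander, leave alone: needle tool with a blue handle, 11 x 164 x 11 mm, lying loose at the right of the trays. Origin: centre of its underside; y along its length.

How it is judged:
By the outcome, as a careful person would: the job done as asked, in the order asked, and still so for the second after the job is handed in, with the robot touching nothing.
It also fails if it takes over 120 s, if anything falls off the work surface, if the arm or the gripper's body presses on something with over 40 N, if the wrist force passes 120 N, or if a joint passes its speed limit or range.

## Working session

There is one attempt and no reset: what is moved stays moved. The work goes in short steps, Python scripts to look and compute and a shell command to move; the robot and the scene stay as the last step left them, time stands still between calls to the robot, and variables do not carry over. Pictures are saved under pics/ and viewed, at most 14 in all, crops included, and the job is handed in when it is done.

```bash
ls; mkdir -p pics; cat > h.py <<'E'
import numpy as np, cv2
from rig import robot, cams
def cam(n):
    c=cams.camera(n); c['f']=240/np.tan(np.radians(c['fov_y'])/2); c['view']=np.array(c['view']); return c
def rays(c,uv):
    uv=np.asarray(uv,float).reshape(-1,2)
    K=np.array([[c['f'],0,c['cx']],[0,c['f'],c['cy']],[0,0,1]])
    return cv2.undistortPoints(uv[:,None],K,np.array([c['k1'],0,0,0.]))[:,0]
def plane(c,uv,z):
    r=rays(c,uv); R=c['view'][:3,:3]; t=c['view'][:3,3]
    o=-R.T@t; d=np.c_[r,np.ones(len(r))]@R
    return o+d*((z-o[2])/d[:,2])[:,None]
def depthpts(c,uv):
    uv=np.asarray(uv).reshape(-1,2).astype(int); r=rays(c,uv); d=c['depth'][uv[:,1],uv[:,0]]
    p=np.c_[r*d[:,None],d]; R=c['view'][:3,:3]
    return (p-c['view'][:3,3])@R
def proj(c,P):
    p=np.asarray(P,float).reshape(-1,3)@c['view'][:3,:3].T+c['view'][:3,3]
    s=p[:,:2]/p[:,2:]; s=s*(1+c['k1']*(s**2).sum(1))[:,None]
    return s*c['f']+[c['cx'],c['cy']]
E
python3 - <<'E'
from h import *
import pickle
for n in('top','side'):
    c=cam(n); cv2.imwrite(f'pics/{n}0.png',c['color']); pickle.dump(c,open(n+'0.pkl','wb'))
    print(n,c['fov_y'],c['cx'],c['cy'],c['k1'],np.round(-c['view'][:3,:3].T@c['view'][:3,3],3),np.round(c['view'][:3,:3],2).tolist())
o=robot.get_obs(); print(o)
E
```

```text
pics
top 57.860243708696395 327.8673686024036 237.67623597490135 -0.03432798889704562 [ 0.469 -0.009  0.888] [[0.03, -1.0, 0.0], [-1.0, -0.03, -0.06], [0.06, 0.0, -1.0]]
side 43.77819606551395 318.21476979425603 228.36917852801903 -0.10859049373552994 [ 0.202 -0.97   0.779] [[0.95, -0.31, -0.02], [-0.2, -0.56, -0.81], [0.24, 0.77, -0.59]]
{'time': 0.1, 'q': array([ 1.02352226e+00,  5.28404837e-01,  1.43373916e+00,  2.03598113e-05,
        1.18140569e+00, -1.78518494e-01]), 'joint_velocities': array([-2.27331382e-05,  1.40536522e-03, -3.57003462e-03,  4.17860373e-04,
       -3.65623367e-04,  9.49474342e-04]), 'joint_torque': array([ 8.57135956e-05, -4.40988207e+01, -1.77152896e+01,  6.35684864e-02,
        5.34889300e-02, -5.68443681e-05]), 'position': array([0.22494005, 0.58246469, 0.23866116]), 'tool_rot': array([ 1.83338623e-01,  9.83049333e-01, -9.11446175e-04, -3.56157930e-04]), 'ft_force': array([-0.71209594,  0.08242247, -0.69684863]), 'moment': array([-0.00712993,  0.01083831, -0.00917492]), 'grip_force': 0.0, 'grip_width': 0.08694324650519258}
```

View pics/top0.png

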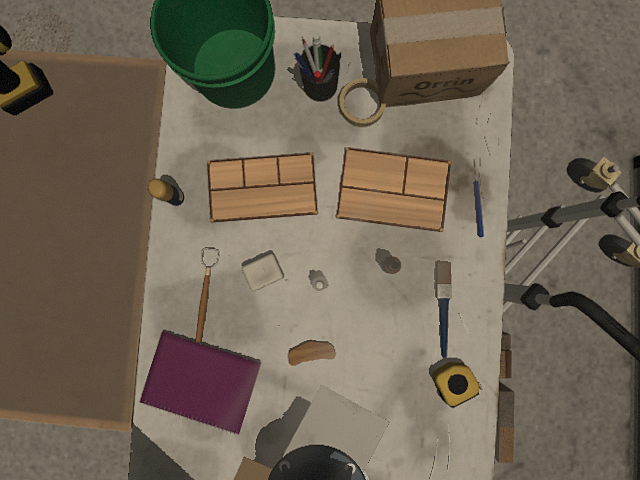

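View pics/side0.png

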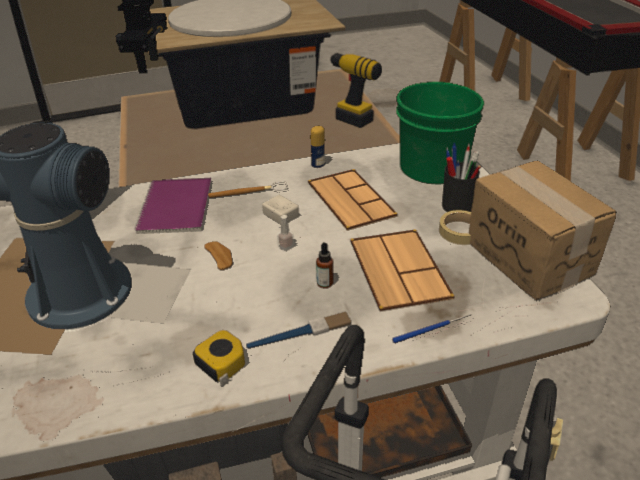

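The top view shows the three-cell glaze tray at about (262,187) and the two-bay mould tray at (394,188). The mould is at (264,270), the short bottle at (318,280) and the dropper at (388,260). The brush runs (443,262) to (444,355) and the loop tool (210,248) to (199,341), with its handle end up against the purple book. The side view agrees with this layout. Next I measure from depth.

```bash
python3 - <<'E'
from h import *
import pickle
c=pickle.load(open('top0.pkl','rb'))
vv,uu=np.mgrid[0:480,0:640]; P=depthpts(c,np.c_[uu.ravel(),vv.ravel()]).reshape(480,640,3)
np.save('P0.npy',P)
hsv=cv2.cvtColor(c['color'],cv2.COLOR_BGR2HSV)
print('table z',[np.round(P[v,u],3).tolist() for u,v in((330,330),(400,320),(250,320),(330,240))])
def hbox(name,u0,u1,v0,v1,zlo,zhi=.2,col=None):
    m=np.zeros((480,640),bool); m[v0:v1,u0:u1]=1
    m&=(P[...,2]>zlo)&(P[...,2]<zhi)
    if col is not None: m&=col
    q=P[m]; r=cv2.minAreaRect(q[:,:2].astype(np.float32))
    print(name,len(q),'cent',np.round(np.median(q,0),4),'rect',np.round(r[0],4),np.round(r[1],4),round(r[2],1),'zmax',np.percentile(q[:,2],[50,98]).round(4))
hbox('mould',235,292,242,298,.015)
hbox('short cap',300,340,262,300,.06)
hbox('short all',300,340,262,300,.012)
hbox('dropper',370,410,240,280,.012); hbox('dropper top',370,410,240,280,.085)
hbox('brush',425,462,255,358,.006); hbox('loop',188,222,240,340,.006)
hbox('book',140,262,330,436,.003);hbox('tape',425,485,355,410,.02)
hbox('roll',140,190,170,210,.02)
# trays by colour saturated wood, boundary
wood=((hsv[...,0]<25)&(hsv[...,1]>70)).astype(np.uint8)
for n,(u0,u1,v0,v1) in dict(glaze=(198,325,140,230),mould=(328,460,140,238)).items():
    m=np.zeros_like(wood); m[v0:v1,u0:u1]=wood[v0:v1,u0:u1]
    k=max(cv2.findContours(m,0,cv2.CHAIN_APPROX_NONE)[0],key=cv2.contourArea)
    q=plane(c,k.reshape(-1,2),.008); r=cv2.minAreaRect(q[:,:2].astype(np.float32))
    print(n,np.round(r[0],4),np.round(r[1],4),r[2],np.round(cv2.boxPoints(r),4).tolist())
E
```

```text
table z [[0.332, -0.019, -0.0], [0.356, -0.16, -0.0], [0.347, 0.144, 0.001], [0.514, -0.013, 0.004]]
mould 992 cent [0.4468 0.1199 0.0305] rect [0.4465 0.1204] [0.0552 0.0707] 26.4 zmax [0.0305 0.0347]
short cap 52 cent [0.4277 0.005  0.0779] rect [0.4275 0.0055] [0.0133 0.0138] 42.5 zmax [0.0779 0.0811]
short all 229 cent [0.4283 0.005  0.0374] rect [0.4269 0.0055] [0.0309 0.0306] 23.6 zmax [0.0374 0.0803]
dropper 288 cent [ 0.4688 -0.1278  0.062 ] rect [ 0.4683 -0.1318] [0.0325 0.0328] 47.9 zmax [0.062  0.1009]
dropper top 46 cent [ 0.4678 -0.132   0.0985] rect [ 0.4683 -0.1328] [0.0117 0.0123] 65.0 zmax [0.0985 0.1025]
brush 967 cent [ 0.4123 -0.2459  0.0116] rect [ 0.381  -0.2468] [0.191  0.0301] 2.1 zmax [0.0116 0.0158]
loop 547 cent [0.3855 0.2376 0.0124] rect [0.4001 0.2426] [0.0376 0.1847] 80.2 zmax [0.0124 0.0167]
book 8147 cent [0.2223 0.2386 0.0119] rect [0.2201 0.2397] [0.2116 0.2463] 2.3 zmax [0.0119 0.0153]
tape 1425 cent [ 0.2405 -0.2663  0.0362] rect [ 0.2397 -0.2708] [0.0768 0.0801] 27.9 zmax [0.0362 0.0397]
roll 568 cent [0.5928 0.2991 0.0963] rect [0.5952 0.3077] [0.036  0.0342] 5.6 zmax [0.0963 0.1074]
glaze [0.6191 0.1297] [0.1288 0.2198] 6.101609706878662 [[0.54339998960495, 0.2320999950170517], [0.5666999816894531, 0.01360000018030405], [0.6948000192642212, 0.0272000003606081], [0.6714000105857849, 0.24580000340938568]]
mould [ 0.6229 -0.1404] [0.2206 0.1493] 84.34291076660156 [[0.5378000140190125, -0.24279999732971191], [0.6863999962806702, -0.2574999928474426], [0.7081000208854675, -0.03799999877810478], [0.559499979019165, -0.02329999953508377]]
```

```bash
cat >> h.py <<'E'
def psi_now(o):
    from scipy.spatial.transform import Rotation as Ro
    m=Ro.from_quat(o['tool_rot']).as_matrix(); return np.degrees(np.arctan2(m[1,1],m[0,1])), m
def plan(x,y,z,psi=None):
    o=robot.get_obs(); p0,m=psi_now(o)
    if psi is None: psi=p0
    tw=(p0-psi+90)%180-90
    a=np.radians(p0-tw); d=np.array([x,y,z])-o['position']
    l=100*np.array([d@[-np.sin(a),np.cos(a),0],d@[np.cos(a),np.sin(a),0],-d[2]])
    n=int(np.ceil(np.hypot(l[0],l[1])/4.1)) or 1
    print('t',round(o['time'],2),'pos',o['position'].round(4),'psi %.1f q6 %.2f tilt %.3f'%(p0,o['q'][5],m[2,2]),'w %.4f gf %.1f'%(o['grip_width'],o['grip_force']),'F',np.round(o['ft_force'],1))
    print('twist %.1f'%tw,'then cm',l.round(2),'| xy in',n,'rows of',(l[:2]/n).round(3))
def tray(n,x,y):
    c,a={'mould':((.6229,-.1404),-5.65),'glaze':((.6191,.1297),6.1)}[n]; a=np.radians(a)
    return c[0]+x*np.cos(a)-y*np.sin(a), c[1]+x*np.sin(a)+y*np.cos(a)
E
python3 - <<'E'
from h import *
P=np.load('P0.npy')
for n,(u0,u1,v0,v1) in dict(loop=(188,222,275,332),loopall=(188,224,240,341),brush=(425,462,300,350)).items():
    m=np.zeros((480,640),bool); m[v0:v1,u0:u1]=1
    m&=(P[...,2]>.006)
    q=P[m]; k=np.polyfit(q[:,0],q[:,1],1); print(n,k,q[:,0].min(),q[:,0].max(),np.degrees(np.arctan(k[0])))
plan(.4465,.1204,.2,26.4)
E
```

```text
loop [-0.34675832  0.36605629] 0.32322748557244135 0.46904197003395254 -19.124414263893616
loopall [-0.2496451   0.32884506] 0.3045646498075101 0.4907887394335512 -14.017103869561076
brush [ 0.64864878 -0.47282333] 0.3014486665169242 0.46904197003395254 32.96940901524712
t 0.1 pos [0.2249 0.5825 0.2387] psi 68.9 q6 -0.18 tilt -1.000 w 0.0869 gf 0.0 F [-0.7  0.1 -0.7]
twist 42.5 then cm [-51.24  -0.7    3.87] | xy in 13 rows of [-3.941 -0.054]
```

```bash
python3 -m pendant '[{"jaw":1,"linear":[0,0,0],"twist":7.1},{"jaw":1,"linear":[0,0,0],"twist":7.1},{"jaw":1,"linear":[0,0,0],"twist":7.1},{"jaw":1,"linear":[0,0,0],"twist":7.1},{"jaw":1,"linear":[0,0,0],"twist":7.1},{"jaw":1,"linear":[0,0,0],"twist":7},{"jaw":1,"linear":[0,0,0],"twist":0}]' 20
python3 -c "
from h import *
plan(.4465,.1204,.2,26.4)"
```

```text
time: 0.68
position: [0.2251, 0.5827, 0.239]
tool_rot: [0.528, 0.849, -0.001, 0.0]
ft_force: [0.0, -0.7, -0.9]
grip_width: 0.0868
grip_force: 0.0
t 0.68 pos [0.2251 0.5827 0.239 ] psi 26.3 q6 0.57 tilt -1.000 w 0.0868 gf 0.0 F [ 0.  -0.7 -0.9]
twist -0.1 then cm [-51.25  -0.72   3.9 ] | xy in 13 rows of [-3.942 -0.056]
```

```bash
python3 -m pendant '[{"jaw":1,"linear":[-3.9,0,0],"twist":0},{"jaw":1,"linear":[-3.9,0,0],"twist":0},{"jaw":1,"linear":[-3.9,0,0],"twist":0},{"jaw":1,"linear":[-3.9,0,0],"twist":0},{"jaw":1,"linear":[-3.9,0,0],"twist":0},{"jaw":1,"linear":[-3.9,0,0],"twist":0},{"jaw":1,"linear":[-3.9,0,0],"twist":0},{"jaw":1,"linear":[-3.9,0,0],"twist":0},{"jaw":1,"linear":[-3.9,0,0],"twist":0},{"jaw":1,"linear":[-3.9,0,0],"twist":0},{"jaw":1,"linear":[-3.9,0,0],"twist":0},{"jaw":1,"linear":[-3.9,0,0],"twist":0}]'
python3 -m pendant '[{"jaw":1,"linear":[-2.2,-0.3,1],"twist":0},{"jaw":1,"linear":[-2.2,-0.3,1],"twist":0},{"jaw":1,"linear":[0,0,2],"twist":0},{"jaw":1,"linear":[0,0,0],"twist":0},{"jaw":1,"linear":[0,0,0],"twist":0}]'
python3 -c "
from h import *
plan(.4465,.1204,.027,26.4)
c=cam('wrist'); cv2.imwrite('pics/w1.png',c['color'])"
```

```text
time: 1.68
position: [0.4335, 0.1619, 0.2396]
tool_rot: [0.526, 0.851, 0.0, -0.0]
ft_force: [1.2, 0.6, 0.3]
grip_width: 0.0868
grip_force: 0.0
time: 2.1
position: [0.4463, 0.1214, 0.1989]
tool_rot: [0.527, 0.85, -0.001, -0.001]
ft_force: [-1.0, -0.0, -0.5]
grip_width: 0.0869
grip_force: 0.0
t 2.1 pos [0.4463 0.1214 0.1989] psi 26.4 q6 -0.44 tilt -1.000 w 0.0869 gf 0.0 F [-1.  -0.  -0.5]
twist 0.0 then cm [-0.1  -0.03 17.19] | xy in 1 rows of [-0.096 -0.027]
```

View pics/w1.png

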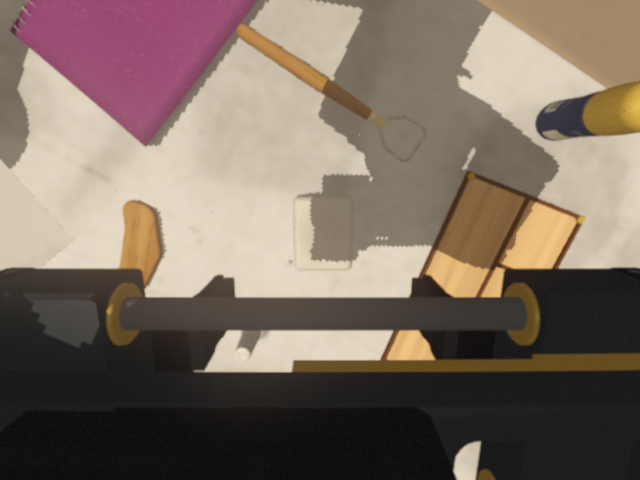

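The wrist view shows the mould at (323,232), square to the fingers and centred between them (235 and 412). The loop tool's handle end lies beside the book at (240,30). I'm going down for the mould.

```bash
python3 -m pendant '[{"jaw":1,"linear":[-0.1,0,3.5],"twist":0},{"jaw":1,"linear":[0,0,3.5],"twist":0},{"jaw":1,"linear":[0,0,3.5],"twist":0},{"jaw":1,"linear":[0,0,3.5],"twist":0},{"jaw":1,"linear":[0,0,2],"twist":0},{"jaw":1,"linear":[0,0,1.2],"twist":0},{"jaw":0.5,"linear":[0,0,0],"twist":0},{"jaw":0.5,"linear":[0,0,0],"twist":0},{"jaw":0.5,"linear":[0,0,0],"twist":0},{"jaw":0.5,"linear":[0,0,0],"twist":0},{"jaw":0.5,"linear":[0,0,0],"twist":0},{"jaw":0.5,"linear":[0,0,0],"twist":0}]' 20
python3 -m pendant '[{"jaw":0.4,"linear":[0,0,0],"twist":0},{"jaw":0.4,"linear":[0,0,0],"twist":0},{"jaw":0.4,"linear":[0,0,-2],"twist":0},{"jaw":0.4,"linear":[0,0,-4],"twist":0},{"jaw":0.4,"linear":[0,0,-4],"twist":0},{"jaw":0.4,"linear":[0,0,0],"twist":7},{"jaw":0.4,"linear":[0,0,0],"twist":7},{"jaw":0.4,"linear":[0,0,0],"twist":6},{"jaw":0.4,"linear":[0,0,0],"twist":6},{"jaw":0.4,"linear":[0,0,0],"twist":6},{"jaw":0.4,"linear":[0,0,0],"twist":0}]'
python3 -c "
from h import *
plan(*tray('mould',.032,.044),.033,-5.65)"
```

```text
time: 3.15
position: [0.4481, 0.1208, 0.0285]
tool_rot: [0.527, 0.85, 0.0, 0.001]
ft_force: [-1.3, 0.1, 0.9]
grip_width: 0.0552
grip_force: 2.3
time: 4.07
position: [0.4476, 0.1206, 0.1278]
tool_rot: [0.742, 0.671, 0.0, 0.0]
ft_force: [0.5, -0.4, -0.8]
grip_width: 0.0552
grip_force: 20.0
t 4.07 pos [0.4476 0.1206 0.1278] psi -5.7 q6 0.12 tilt -1.000 w 0.0552 gf 20.0 F [ 0.5 -0.4 -0.8]
twist -0.1 then cm [-19.85  23.22   9.48] | xy in 8 rows of [-2.481  2.902]
```

```bash
python3 -m pendant '[{"jaw":0.4,"linear":[-2.48,2.9,0],"twist":0},{"jaw":0.4,"linear":[-2.48,2.9,0],"twist":0},{"jaw":0.4,"linear":[-2.48,2.9,0],"twist":0},{"jaw":0.4,"linear":[-2.48,2.9,0],"twist":0},{"jaw":0.4,"linear":[-2.48,2.9,0],"twist":0},{"jaw":0.4,"linear":[-2.48,2.9,0],"twist":0},{"jaw":0.4,"linear":[-2.48,2.9,0],"twist":0},{"jaw":0.4,"linear":[-2.48,2.9,0],"twist":0},{"jaw":0.4,"linear":[0,0,3],"twist":0},{"jaw":0.4,"linear":[0,0,3],"twist":0},{"jaw":0.4,"linear":[0,0,0],"twist":0},{"jaw":0.4,"linear":[0,0,0],"twist":0}]'
python3 -c "
from h import *
plan(*tray('mould',.032,.044),.0325,-5.65)"
```

```text
time: 5.07
position: [0.6568, -0.0989, 0.0653]
tool_rot: [0.74, 0.672, -0.002, -0.003]
ft_force: [0.8, -0.0, -0.7]
grip_width: 0.0548
grip_force: 20.0
t 5.07 pos [ 0.6568 -0.0989  0.0653] psi -5.5 q6 -0.22 tilt -1.000 w 0.0548 gf 20.0 F [ 0.8 -0.  -0.7]
twist 0.1 then cm [-0.06  0.24  3.28] | xy in 1 rows of [-0.063  0.239]
```

```bash
python3 -m pendant '[{"jaw":0.4,"linear":[0,0.2,1.5],"twist":0},{"jaw":0.4,"linear":[0,0,1.2],"twist":0},{"jaw":0.4,"linear":[0,0,0.4],"twist":0},{"jaw":0.4,"linear":[0,0,0.2],"twist":0},{"jaw":0.4,"linear":[0,0,0],"twist":0},{"jaw":0.85,"linear":[0,0,0],"twist":0},{"jaw":0.85,"linear":[0,0,0],"twist":0},{"jaw":0.85,"linear":[0,0,0],"twist":0},{"jaw":0.85,"linear":[0,0,0],"twist":0},{"jaw":0.85,"linear":[0,0,0],"twist":0}]'
python3 -m pendant '[{"jaw":0.85,"linear":[0,0,-3],"twist":0},{"jaw":0.85,"linear":[0,0,-4],"twist":0},{"jaw":0.85,"linear":[0,0,-4],"twist":0},{"jaw":0.85,"linear":[0,0,-4],"twist":0},{"jaw":0.85,"linear":[0,0,0],"twist":7.1},{"jaw":0.85,"linear":[0,0,0],"twist":7.1},{"jaw":0.85,"linear":[0,0,0],"twist":7.1},{"jaw":0.85,"linear":[0,0,0],"twist":7.1},{"jaw":0.85,"linear":[0,0,0],"twist":7.1},{"jaw":0.85,"linear":[0,0,0],"twist":7.1},{"jaw":0.85,"linear":[0,0,0],"twist":7.1}]'
python3 -c "
from h import *
plan(.381,-.2468,.19,92.1)
c=cam('top'); cv2.imwrite('pics/t1.png',c['color'])
"
```

```text
time: 5.9
position: [0.6614, -0.0998, 0.0351]
tool_rot: [0.741, 0.672, 0.0, 0.0]
ft_force: [-0.4, 0.3, -0.1]
grip_width: 0.0722
grip_force: 0.0
time: 6.82
position: [0.661, -0.0997, 0.1847]
tool_rot: [0.955, 0.295, 0.0, 0.0]
ft_force: [0.9, 0.4, 0.5]
grip_width: 0.0741
grip_force: 0.0
t 6.82 pos [ 0.661  -0.0997  0.1847] psi -55.7 q6 0.66 tilt -1.000 w 0.0741 gf 0.0 F [0.9 0.4 0.5]
twist 32.2 then cm [-28.52  13.68  -0.53] | xy in 8 rows of [-3.565  1.709]
```

View pics/t1.png

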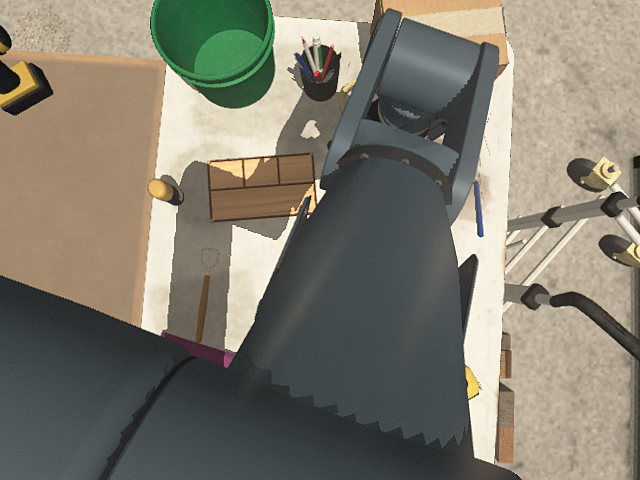

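The arm hides the mould tray in this view, so I'll check the mould later. Moving on to the brush.

```bash
python3 -m pendant '[{"jaw":0.6,"linear":[0,0,0],"twist":6.5},{"jaw":0.6,"linear":[0,0,0],"twist":6.5},{"jaw":0.6,"linear":[0,0,0],"twist":6.5},{"jaw":0.6,"linear":[0,0,0],"twist":6.5},{"jaw":0.6,"linear":[0,0,0],"twist":6.2}]'
python3 -m pendant '[{"jaw":0.6,"linear":[-3.56,1.71,0],"twist":0},{"jaw":0.6,"linear":[-3.56,1.71,0],"twist":0},{"jaw":0.6,"linear":[-3.56,1.71,0],"twist":0},{"jaw":0.6,"linear":[-3.56,1.71,0],"twist":0},{"jaw":0.6,"linear":[-3.56,1.71,0],"twist":0},{"jaw":0.6,"linear":[-3.56,1.71,0],"twist":0},{"jaw":0.6,"linear":[-3.56,1.71,0],"twist":0},{"jaw":0.6,"linear":[-3.56,1.71,0],"twist":0},{"jaw":0.6,"linear":[0,0,0],"twist":0},{"jaw":0.6,"linear":[0,0,0],"twist":0}]'
python3 -c "
from h import *
plan(.381,-.2468,.02,92.1)
c=cam('wrist'); cv2.imwrite('pics/w2.png',c['color'])
print(proj(c,[[.381,-.2468,.012],[.480,-.243,.012],[.285,-.2503,.012]]).round())
c=cam('top'); cv2.imwrite('pics/t2.png',c['color'][120:260])
"
```

```text
time: 7.28
position: [0.661, -0.0997, 0.1846]
tool_rot: [1.0, 0.02, -0.0, -0.0]
ft_force: [0.4, 0.1, 1.1]
grip_width: 0.0543
grip_force: 0.0
time: 8.12
position: [0.3812, -0.2497, 0.1849]
tool_rot: [1.0, 0.02, 0.0, 0.0]
ft_force: [0.3, -0.4, 1.2]
grip_width: 0.0521
grip_force: 0.0
t 8.12 pos [ 0.3812 -0.2497  0.1849] psi -87.7 q6 0.70 tilt -1.000 w 0.0521 gf 0.0 F [ 0.3 -0.4  1.2]
twist 0.2 then cm [-1.000e-02 -2.900e-01  1.649e+01] | xy in 1 rows of [-0.013 -0.292]
[[318. 233.]
 [318. 121.]
 [318. 327.]]
```

View pics/w2.png

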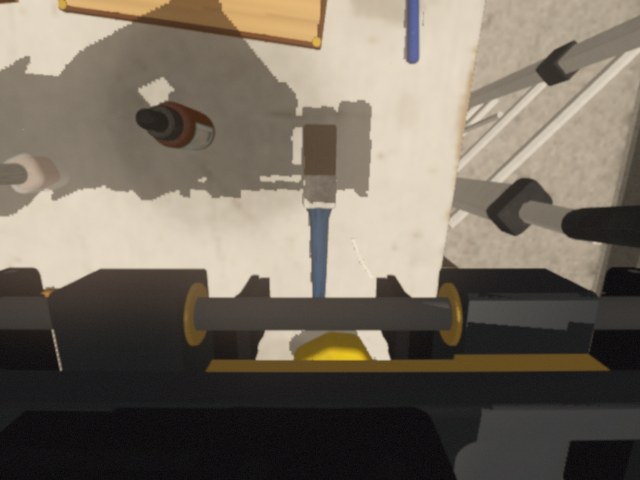

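View pics/t2.png

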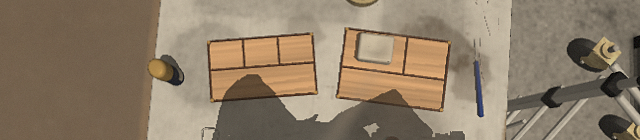

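The mould sits inside the larger rear bay (375,48 in the crop). The wrist view shows the brush handle at column 319, as predicted, so I'm going down on it.

```bash
python3 -m pendant '[{"jaw":0.6,"linear":[0,-0.28,3.5],"twist":0},{"jaw":0.6,"linear":[0,0,3.5],"twist":0},{"jaw":0.6,"linear":[0,0,3.5],"twist":0},{"jaw":0.6,"linear":[0,0,3],"twist":0},{"jaw":0.6,"linear":[0,0,2],"twist":0},{"jaw":0.6,"linear":[0,0,0.9],"twist":0},{"jaw":0.6,"linear":[0,0,0],"twist":0},{"jaw":0.15,"linear":[0,0,0],"twist":0},{"jaw":0.15,"linear":[0,0,0],"twist":0},{"jaw":0.15,"linear":[0,0,0],"twist":0},{"jaw":0.15,"linear":[0,0,0],"twist":0},{"jaw":0.15,"linear":[0,0,0],"twist":0}]' 15
python3 -m pendant '[{"jaw":0.15,"linear":[0,0,0],"twist":0},{"jaw":0.15,"linear":[0,0,0],"twist":0}]'

```

```text
time: 9.22
position: [0.3828, -0.2462, 0.0212]
tool_rot: [1.0, 0.022, 0.001, 0.001]
ft_force: [-0.6, 0.0, 0.0]
grip_width: 0.0266
grip_force: 0.0
time: 9.38
position: [0.3827, -0.2462, 0.0211]
tool_rot: [1.0, 0.021, 0.001, 0.0]
ft_force: [0.9, 0.5, 4.0]
grip_width: 0.0219
grip_force: 14.9
```

```bash
python3 -m pendant '[{"jaw":0.15,"linear":[0,0,-1],"twist":0},{"jaw":0.15,"linear":[0,0,-2],"twist":0},{"jaw":0.15,"linear":[0,0,-4],"twist":0},{"jaw":0.15,"linear":[0,0,-4],"twist":0},{"jaw":0.15,"linear":[0,0,-4],"twist":0},{"jaw":0.15,"linear":[0,0,0],"twist":0}]'
python3 -c "
from h import *
plan(*tray('glaze',-.03,0),.17,6.1)
c=cam('wrist'); cv2.imwrite('pics/w3.png',c['color'])"
```

```text
time: 9.88
position: [0.3852, -0.2487, 0.1773]
tool_rot: [1.0, 0.022, 0.005, 0.005]
ft_force: [0.4, -1.3, -0.3]
grip_width: 0.0213
grip_force: 15.0
t 9.88 pos [ 0.3852 -0.2487  0.1773] psi -87.5 q6 0.71 tilt -1.000 w 0.0213 gf 15.0 F [ 0.4 -1.3 -0.3]
twist 86.4 then cm [-35.14 -24.28   0.73] | xy in 11 rows of [-3.194 -2.207]
```

View pics/w3.png

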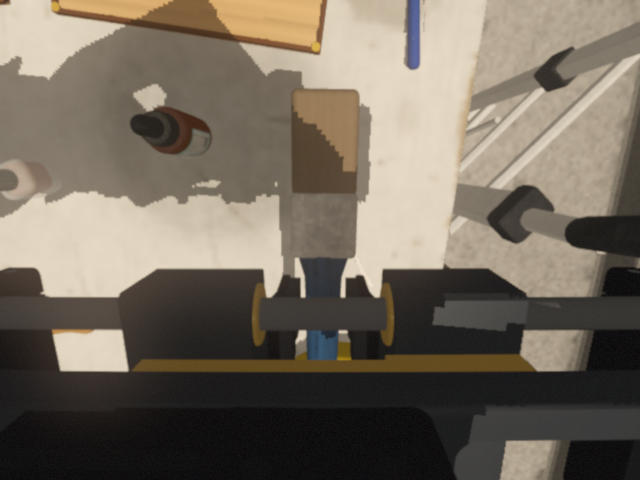

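```bash
python3 -m pendant '[{"jaw":0.15,"linear":[0,0,0],"twist":-6.7},{"jaw":0.15,"linear":[0,0,0],"twist":-6.7},{"jaw":0.15,"linear":[0,0,0],"twist":-6.7},{"jaw":0.15,"linear":[0,0,0],"twist":-6.7},{"jaw":0.15,"linear":[0,0,0],"twist":-6.7},{"jaw":0.15,"linear":[0,0,0],"twist":-6.7},{"jaw":0.15,"linear":[0,0,0],"twist":-6.7},{"jaw":0.15,"linear":[0,0,0],"twist":-6.7}]'
python3 -m pendant '[{"jaw":0.15,"linear":[0,0,0],"twist":-6.7},{"jaw":0.15,"linear":[0,0,0],"twist":-6.7},{"jaw":0.15,"linear":[0,0,0],"twist":-6.7},{"jaw":0.15,"linear":[0,0,0],"twist":-6.7},{"jaw":0.15,"linear":[0,0,0],"twist":-6.7},{"jaw":0.15,"linear":[0,0,0],"twist":-6.5},{"jaw":0.15,"linear":[0,0,0],"twist":0}]'
python3 -c "
from h import *
plan(*tray('glaze',-.03,0.002),.08,6.1)"
```

```text
time: 10.6
position: [0.3813, -0.245, 0.1694]
tool_rot: [0.881, 0.473, -0.001, -0.002]
ft_force: [-0.4, -1.0, -0.9]
grip_width: 0.022
grip_force: 15.0
time: 11.18
position: [0.3814, -0.245, 0.1695]
tool_rot: [0.668, 0.744, 0.0, -0.002]
ft_force: [0.1, 0.3, -0.3]
grip_width: 0.0217
grip_force: 15.0
t 11.18 pos [ 0.3814 -0.245   0.1695] psi 6.2 q6 -0.93 tilt -1.000 w 0.0217 gf 15.0 F [ 0.1  0.3 -0.3]
twist 0.1 then cm [34.93 24.62  8.95] | xy in 11 rows of [3.176 2.238]
```

```bash
python3 -m pendant '[{"jaw":0.15,"linear":[3.18,2.24,0],"twist":0},{"jaw":0.15,"linear":[3.18,2.24,0],"twist":0},{"jaw":0.15,"linear":[3.18,2.24,0],"twist":0},{"jaw":0.15,"linear":[3.18,2.24,0],"twist":0},{"jaw":0.15,"linear":[3.18,2.24,0],"twist":0},{"jaw":0.15,"linear":[3.18,2.24,0],"twist":0},{"jaw":0.15,"linear":[3.18,2.24,0],"twist":0},{"jaw":0.15,"linear":[3.18,2.24,0],"twist":0},{"jaw":0.15,"linear":[3.18,2.24,0],"twist":0},{"jaw":0.15,"linear":[3.18,2.24,0],"twist":0},{"jaw":0.15,"linear":[3.1,2.2,0],"twist":0},{"jaw":0.15,"linear":[0,0,3],"twist":0}]'
python3 -m pendant '[{"jaw":0.15,"linear":[0,0,3],"twist":0},{"jaw":0.15,"linear":[0,0,3],"twist":0},{"jaw":0.15,"linear":[0,0,0],"twist":0},{"jaw":0.15,"linear":[0,0,0],"twist":0}]'
python3 -c "
from h import *
plan(*tray('glaze',-.03,0.002),.026,6.1)
c=cam('wrist'); cv2.imwrite('pics/w4.png',c['color'])"
```

```text
time: 12.18
position: [0.5977, 0.1334, 0.1448]
tool_rot: [0.668, 0.744, 0.007, 0.005]
ft_force: [2.5, -0.4, -0.7]
grip_width: 0.0217
grip_force: 15.0
time: 12.52
position: [0.5879, 0.1271, 0.0783]
tool_rot: [0.669, 0.743, -0.002, -0.002]
ft_force: [1.1, -0.6, -1.1]
grip_width: 0.0214
grip_force: 15.0
t 12.52 pos [0.5879 0.1271 0.0783] psi 6.0 q6 -0.08 tilt -1.000 w 0.0214 gf 15.0 F [ 1.1 -0.6 -1.1]
twist -0.1 then cm [0.13 0.13 5.23] | xy in 1 rows of [0.126 0.133]
```

View pics/w4.png

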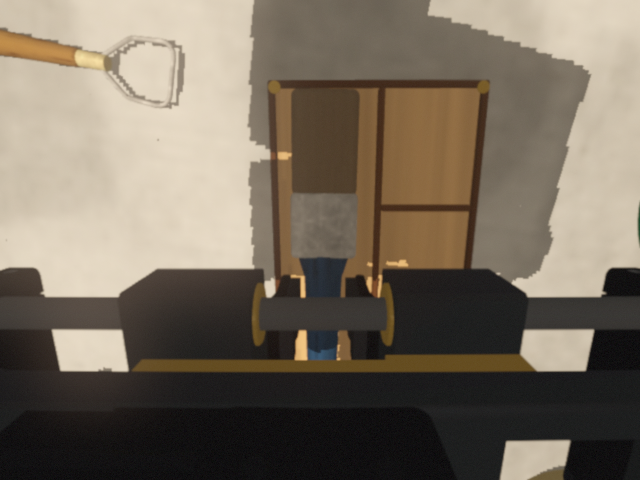

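```bash
python3 -c "
from h import *
c=cam('wrist')
T=np.array(tray('glaze',0,0)); a=np.radians(6.1); R=np.array([[np.cos(a),np.sin(a)],[-np.sin(a),np.cos(a)]])
for uv,z in(((325,88),.065),((292,130),.065),((358,130),.065),((274,87),.008),((484,87),.008),((381,87),.008)):
    p=plane(c,[uv],z)[0]; print(uv,p.round(4),(R@(p[:2]-T)*1000).round(1))
"
```

```text
(325, 88) [0.5812 0.2207 0.065 ] [-28.   94.5]
(292, 130) [0.5686 0.2021 0.065 ] [-42.6  77.4]
(358, 130) [0.5974 0.2052 0.065 ] [-13.6  77.3]
(274, 87) [0.5509 0.2288 0.008 ] [-57.3 105.8]
(484, 87) [0.6722 0.2418 0.008 ] [ 64.7 105.9]
(381, 87) [0.6126 0.2353 0.008 ] [  4.7 105.7]
```

```bash
python3 -m pendant '[{"jaw":0.15,"linear":[0.2,0,2.5],"twist":0},{"jaw":0.15,"linear":[0,0,1.7],"twist":0},{"jaw":0.15,"linear":[0,0,0.7],"twist":0},{"jaw":0.15,"linear":[0,0,0.3],"twist":0},{"jaw":0.15,"linear":[0,0,0.1],"twist":0},{"jaw":0.15,"linear":[0,0,0],"twist":0}]'
python3 -m pendant '[{"jaw":0.33,"linear":[0,0,0],"twist":0},{"jaw":0.33,"linear":[0,0,0],"twist":0},{"jaw":0.33,"linear":[0,0,0],"twist":0},{"jaw":0.33,"linear":[0,0,-0.5],"twist":0},{"jaw":0.35,"linear":[0,0,-1],"twist":0},{"jaw":0.5,"linear":[0,0,-3],"twist":0},{"jaw":0.7,"linear":[0,0,-4],"twist":0},{"jaw":0.7,"linear":[0,0,-4],"twist":0},{"jaw":0.7,"linear":[0,0,-4],"twist":0},{"jaw":0.7,"linear":[0,0,0],"twist":0},{"jaw":0.7,"linear":[0,0,0],"twist":0}]'
python3 -c "
from h import *
plan(.4683,-.1318,.2,-5)"
```

```text
time: 13.12
position: [0.5909, 0.1291, 0.0288]
tool_rot: [0.669, 0.743, 0.001, 0.001]
ft_force: [0.2, 0.4, 0.1]
grip_width: 0.0217
grip_force: 15.0
time: 14.03
position: [0.5919, 0.1294, 0.1968]
tool_rot: [0.669, 0.744, 0.003, 0.003]
ft_force: [-1.2, -0.7, -0.5]
grip_width: 0.0585
grip_force: 0.0
t 14.03 pos [0.5919 0.1294 0.1968] psi 6.1 q6 -0.08 tilt -1.000 w 0.0585 gf 0.0 F [-1.2 -0.7 -0.5]
twist 11.1 then cm [-27.09 -10.04  -0.32] | xy in 8 rows of [-3.387 -1.255]
```

```bash
python3 -c "
from h import *
plan(.4683,-.1318,.2)
c=cam('wrist'); cv2.imwrite('pics/w5.png',c['color'])"; python3 -m pendant '[{"jaw":0.7,"linear":[-3,0,0],"twist":0},{"jaw":0.7,"linear":[-3,0,0],"twist":0},{"jaw":0.7,"linear":[-3,0,0],"twist":0},{"jaw":0.7,"linear":[-3,0,0],"twist":0}]'
```

```text
t 14.03 pos [0.5919 0.1294 0.1968] psi 6.1 q6 -0.08 tilt -1.000 w 0.0585 gf 0.0 F [-1.2 -0.7 -0.5]
twist 0.0 then cm [-24.66 -15.06  -0.32] | xy in 8 rows of [-3.082 -1.882]
time: 14.42
position: [0.601, 0.0091, 0.1906]
tool_rot: [0.668, 0.744, -0.001, -0.002]
ft_force: [0.6, -0.2, -1.0]
grip_width: 0.0605
grip_force: 0.0
```

View pics/w5.png

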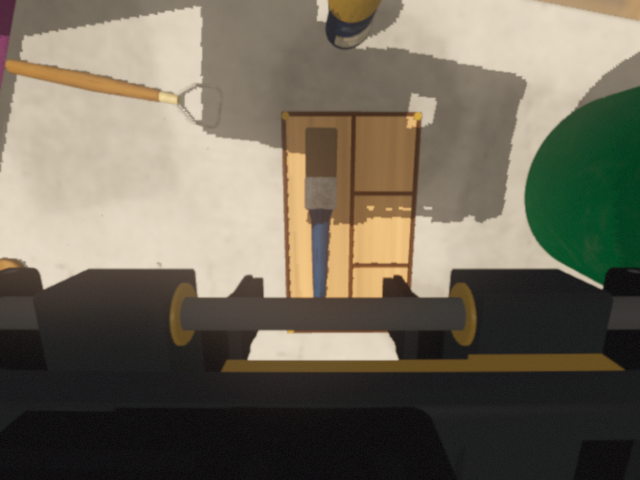

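The brush lies inside the long bay: its tip is at row 128 against the rim at 115, at columns 305–337 in a bay spanning 287–350. Next is the dropper.

```bash
python3 -m pendant '[{"jaw":0.7,"linear":[-2.53,-3.01,0],"twist":0},{"jaw":0.7,"linear":[-2.53,-3.01,0],"twist":0},{"jaw":0.7,"linear":[-2.53,-3.01,0],"twist":0},{"jaw":0.7,"linear":[-2.53,-3.01,0],"twist":0},{"jaw":0.7,"linear":[-2.53,-3.01,0],"twist":0},{"jaw":0.7,"linear":[0,0,0],"twist":0},{"jaw":0.7,"linear":[0,0,0],"twist":0},{"jaw":0.7,"linear":[0,0,0],"twist":0}]' 12
python3 -c "
from h import *
plan(.4683,-.1318,.055)"
```

```text
time: 15.08
position: [0.4659, -0.1316, 0.1917]
tool_rot: [0.669, 0.743, -0.0, -0.001]
ft_force: [0.3, 0.6, -0.6]
grip_width: 0.061
grip_force: 0.0
t 15.08 pos [ 0.4659 -0.1316  0.1917] psi 6.0 q6 -0.61 tilt -1.000 w 0.0610 gf 0.0 F [ 0.3  0.6 -0.6]
twist 0.0 then cm [-0.04  0.24 13.67] | xy in 1 rows of [-0.044  0.237]
```

```bash
python3 -m pendant '[{"jaw":0.7,"linear":[0,0.24,3.5],"twist":0},{"jaw":0.7,"linear":[0,0,3.5],"twist":0},{"jaw":0.7,"linear":[0,0,3.5],"twist":0},{"jaw":0.7,"linear":[0,0,2.2],"twist":0},{"jaw":0.7,"linear":[0,0,1],"twist":0},{"jaw":0.7,"linear":[0,0,0],"twist":0},{"jaw":0.5,"linear":[0,0,0],"twist":0},{"jaw":0.4,"linear":[0,0,0],"twist":0},{"jaw":0.3,"linear":[0,0,0],"twist":0},{"jaw":0.25,"linear":[0,0,0],"twist":0},{"jaw":0.25,"linear":[0,0,0],"twist":0},{"jaw":0.25,"linear":[0,0,0],"twist":0}]' 12
python3 -m pendant '[{"jaw":0.25,"linear":[0,0,0],"twist":0},{"jaw":0.25,"linear":[0,0,0],"twist":0},{"jaw":0.25,"linear":[0,0,0],"twist":0}]'
```

```text
time: 16.08
position: [0.4691, -0.1319, 0.0564]
tool_rot: [0.669, 0.744, 0.0, 0.001]
ft_force: [-0.4, 0.2, 2.4]
grip_width: 0.0322
grip_force: 12.0
time: 16.33
position: [0.4691, -0.132, 0.0564]
tool_rot: [0.669, 0.743, 0.0, 0.001]
ft_force: [-1.0, 1.1, 5.7]
grip_width: 0.0313
grip_force: 12.0
```

```bash
python3 -m pendant '[{"jaw":0.25,"linear":[0,0,-0.7],"twist":0},{"jaw":0.25,"linear":[0,0,-2],"twist":0},{"jaw":0.25,"linear":[0,0,-3],"twist":0},{"jaw":0.25,"linear":[0,0,-3],"twist":0},{"jaw":0.25,"linear":[0,0,-1.5],"twist":0},{"jaw":0.25,"linear":[0,0,0],"twist":0},{"jaw":0.25,"linear":[0,0,0],"twist":0},{"jaw":0.25,"linear":[0,0,0],"twist":0}]' 15
python3 -c "
from h import *
plan(*tray('glaze',.032,0),.1)
c=cam('side'); cv2.imwrite('pics/s1.png',c['color'])"
```

```text
time: 17.0
position: [0.4679, -0.1312, 0.1568]
tool_rot: [0.669, 0.744, -0.0, -0.001]
ft_force: [0.2, 0.8, -1.0]
grip_width: 0.0314
grip_force: 15.0
t 17.0 pos [ 0.4679 -0.1312  0.1568] psi 6.1 q6 -0.61 tilt -1.000 w 0.0314 gf 15.0 F [ 0.2  0.8 -1. ]
twist 0.0 then cm [24.35 21.    5.68] | xy in 8 rows of [3.043 2.625]
```

View pics/s1.png

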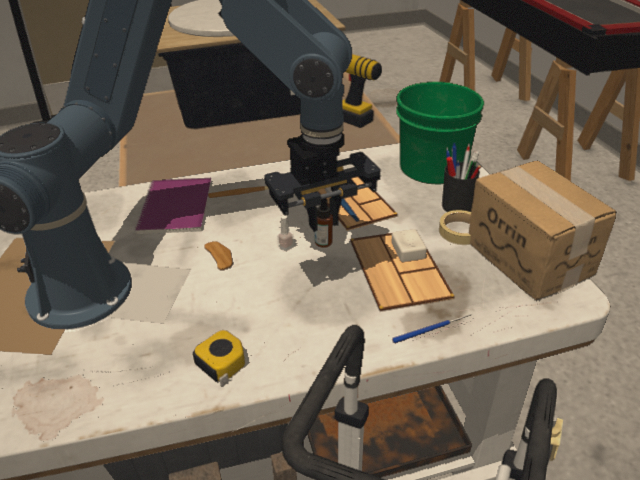

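The side view shows the dropper hanging upright in the gripper at (323,230), and the mould in its bay at (410,243). Before moving in I'll check clearance to the bucket and the box.

```bash
python3 -c "
from h import *
P=np.load('P0.npy'); 
for n,(u0,u1,v0,v1) in dict(bucket=(145,280,0,112),box=(365,512,0,110),pens=(286,342,30,102)).items():
    q=P[v0:v1,u0:u1].reshape(-1,3); q=q[(q[:,2]>.05)&(q[:,0]>.6)]; print(n,np.percentile(q[:,0],1).round(3),np.percentile(q[:,1],[1,99]).round(3),q[:,2].max().round(3))
"
python3 -m pendant '[{"jaw":0.25,"linear":[2,1.75,0],"twist":0},{"jaw":0.25,"linear":[2,1.75,0],"twist":0},{"jaw":0.25,"linear":[2,1.75,0],"twist":0},{"jaw":0.25,"linear":[2,1.75,0],"twist":0},{"jaw":0.25,"linear":[2,1.75,0],"twist":0},{"jaw":0.25,"linear":[2,1.75,0],"twist":0},{"jaw":0.25,"linear":[2,1.75,0],"twist":0},{"jaw":0.25,"linear":[2,1.75,0],"twist":0}]'
```

```text
bucket 0.768 [0.098 0.297] 0.194
box 0.794 [-0.31  -0.086] 0.166
pens 0.801 [-0.019  0.055] 0.148
time: 17.72
position: [0.5904, 0.0436, 0.1554]
tool_rot: [0.669, 0.744, -0.001, -0.002]
ft_force: [0.1, 1.1, -1.5]
grip_width: 0.0319
grip_force: 15.0
```

```bash
python3 -m pendant '[{"jaw":0.25,"linear":[2,1.75,0],"twist":0},{"jaw":0.25,"linear":[2,1.75,0],"twist":0},{"jaw":0.25,"linear":[2,1.75,0],"twist":0},{"jaw":0.25,"linear":[2,1.7,0],"twist":0},{"jaw":0.25,"linear":[0.2,0,2],"twist":0},{"jaw":0.25,"linear":[0,0,2],"twist":0},{"jaw":0.25,"linear":[0,0,0],"twist":0},{"jaw":0.25,"linear":[0,0,0],"twist":0},{"jaw":0.25,"linear":[0,0,0],"twist":0},{"jaw":0.25,"linear":[0,0,0],"twist":0}]'
python3 -c "
from h import *
plan(*tray('glaze',.032,0),.0605)"
```

```text
time: 18.55
position: [0.652, 0.1308, 0.1182]
tool_rot: [0.669, 0.743, 0.0, 0.0]
ft_force: [-0.9, -0.8, -0.8]
grip_width: 0.0321
grip_force: 15.0
t 18.55 pos [0.652  0.1308 0.1182] psi 6.0 q6 -0.08 tilt -1.000 w 0.0321 gf 15.0 F [-0.9 -0.8 -0.8]
twist 0.0 then cm [ 0.24 -0.08  5.77] | xy in 1 rows of [ 0.24  -0.082]
```

```bash
python3 -m pendant '[{"jaw":0.25,"linear":[0.24,0,2.5],"twist":0},{"jaw":0.25,"linear":[0,0,2],"twist":0},{"jaw":0.25,"linear":[0,0,0.7],"twist":0},{"jaw":0.25,"linear":[0,0,0.3],"twist":0},{"jaw":0.25,"linear":[0,0,0],"twist":0},{"jaw":0.25,"linear":[0,0,0],"twist":0},{"jaw":0.25,"linear":[0,0,0],"twist":0}]'
python3 -c "
from h import *
plan(*tray('glaze',.032,0),.0605)"
```

```text
time: 19.13
position: [0.6523, 0.1335, 0.0641]
tool_rot: [0.669, 0.743, 0.001, 0.001]
ft_force: [0.7, -0.1, -0.2]
grip_width: 0.0318
grip_force: 15.0
t 19.13 pos [0.6523 0.1335 0.0641] psi 6.1 q6 -0.07 tilt -1.000 w 0.0318 gf 15.0 F [ 0.7 -0.1 -0.2]
twist 0.0 then cm [-0.03 -0.15  0.36] | xy in 1 rows of [-0.027 -0.145]
```

```bash
python3 -m pendant '[{"jaw":0.25,"linear":[0,0,0.2],"twist":0},{"jaw":0.25,"linear":[0,0,0.15],"twist":0},{"jaw":0.25,"linear":[0,0,0],"twist":0},{"jaw":0.25,"linear":[0,0,0],"twist":0}]'
python3 -m pendant '[{"jaw":0.45,"linear":[0,0,0],"twist":0},{"jaw":0.55,"linear":[0,0,0],"twist":0},{"jaw":0.6,"linear":[0,0,0],"twist":0},{"jaw":0.6,"linear":[0,0,0],"twist":0},{"jaw":0.6,"linear":[0,0,-2],"twist":0},{"jaw":0.6,"linear":[0,0,-3],"twist":0},{"jaw":0.6,"linear":[0,0,-4],"twist":0},{"jaw":0.6,"linear":[0,0,-4],"twist":0},{"jaw":0.6,"linear":[0,0,-1],"twist":0},{"jaw":0.6,"linear":[0,0,0],"twist":0},{"jaw":0.6,"linear":[0,0,0],"twist":0},{"jaw":0.6,"linear":[0,0,0],"twist":0}]'
python3 - <<'E'
from h import *
c=cam('top'); cv2.imwrite('pics/t3.png',c['color'])
# loop handle axis: orange-brown handle colour
hsv=cv2.cvtColor(c['color'],cv2.COLOR_BGR2HSV)
m=((hsv[...,0]<22)&(hsv[...,1]>90)).astype(np.uint8); z=np.zeros_like(m); z[262:340,188:222]=m[262:340,188:222]
k=cv2.findContours(z,0,cv2.CHAIN_APPROX_NONE)[0]; k=max(k,key=cv2.contourArea).reshape(-1,2)
q=plane(c,k,.008)[:,:2]; r=cv2.minAreaRect(q.astype(np.float32)); print(r, cv2.boxPoints(r).round(4).tolist())
l=cv2.fitLine(q.astype(np.float32),2,0,.01,.01).ravel(); print(l,np.degrees(np.arctan2(l[1],l[0])))
plan(.4,.2426,.2,80.2)
E
```

```text
time: 19.47
position: [0.6517, 0.1336, 0.0603]
tool_rot: [0.669, 0.744, 0.0, 0.001]
ft_force: [-1.0, -0.5, 5.5]
grip_width: 0.0319
grip_force: 15.0
time: 20.47
position: [0.6496, 0.1335, 0.1968]
tool_rot: [0.669, 0.744, -0.002, -0.002]
ft_force: [-0.3, 0.5, -1.1]
grip_width: 0.0519
grip_force: 0.0
((0.37907305359840393, 0.23933210968971252), (0.013794819824397564, 0.14620546996593475), 84.1841812133789) [[0.30559998750686646, 0.23989999294281006], [0.4510999917984009, 0.22509999573230743], [0.45249998569488525, 0.23880000412464142], [0.3070000112056732, 0.25360000133514404]]
[ 0.9956066  -0.09363464  0.3773939   0.23942348] -5.37274
t 20.52 pos [0.6495 0.1335 0.1964] psi 6.1 q6 -0.07 tilt -1.000 w 0.0523 gf 0.0 F [ 0.6  0.8 -0.4]
twist -74.1 then cm [26.44  6.51 -0.36] | xy in 7 rows of [3.777 0.93 ]
```

View pics/t3.png

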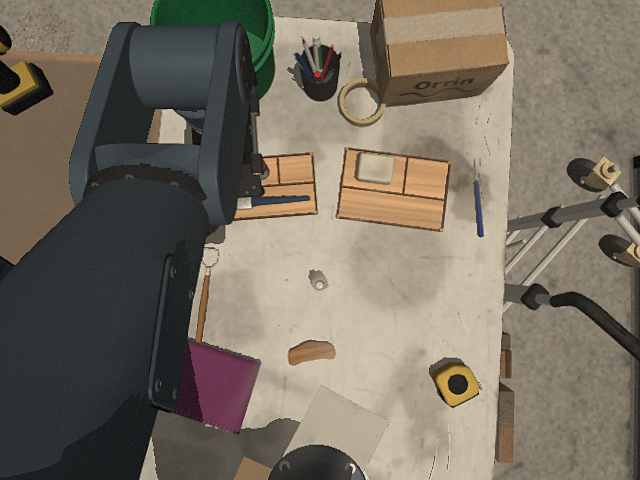

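The dropper was released at TCP z 0.060 with its base on the cell floor; the arm hides that cell here, so I'll check it later. The loop handle measures 13.8 × 146 mm, matching the spec, centred at (0.379, 0.239).

```bash
python3 -m pendant '[{"jaw":0.6,"linear":[0,0,0],"twist":-7.1},{"jaw":0.6,"linear":[0,0,0],"twist":-7.1},{"jaw":0.6,"linear":[0,0,0],"twist":-7.1},{"jaw":0.6,"linear":[0,0,0],"twist":-7.1},{"jaw":0.6,"linear":[0,0,0],"twist":-7.1},{"jaw":0.6,"linear":[0,0,0],"twist":-7.1},{"jaw":0.6,"linear":[0,0,0],"twist":-7.1},{"jaw":0.6,"linear":[0,0,0],"twist":-7.1},{"jaw":0.6,"linear":[0,0,0],"twist":-7.1},{"jaw":0.6,"linear":[0,0,0],"twist":-7.1},{"jaw":0.6,"linear":[0,0,0],"twist":-7.1},{"jaw":0.6,"linear":[0,0,0],"twist":0}]'
python3 -c "
from h import *
plan(.381,.2391,.15,84.2)"
```

```text
time: 21.52
position: [0.6499, 0.1335, 0.1963]
tool_rot: [0.05, 0.999, -0.0, -0.002]
ft_force: [1.0, -1.0, 0.6]
grip_width: 0.0522
grip_force: 0.0
t 21.52 pos [0.6499 0.1335 0.1963] psi 84.3 q6 -1.44 tilt -1.000 w 0.0522 gf 0.0 F [ 1.  -1.   0.6]
twist 0.1 then cm [27.82  7.79  4.63] | xy in 8 rows of [3.478 0.974]
```

```bash
python3 -m pendant '[{"jaw":0.6,"linear":[3.48,0.97,0],"twist":0},{"jaw":0.6,"linear":[3.48,0.97,0],"twist":0},{"jaw":0.6,"linear":[3.48,0.97,0],"twist":0},{"jaw":0.6,"linear":[3.48,0.97,0],"twist":0},{"jaw":0.6,"linear":[3.48,0.97,0],"twist":0},{"jaw":0.6,"linear":[3.48,0.97,0],"twist":0},{"jaw":0.6,"linear":[3.48,0.97,0],"twist":0},{"jaw":0.6,"linear":[3.48,0.97,2],"twist":0},{"jaw":0.6,"linear":[0,0,3],"twist":0},{"jaw":0.6,"linear":[0,0,0],"twist":0},{"jaw":0.6,"linear":[0,0,0],"twist":0},{"jaw":0.6,"linear":[0,0,0],"twist":0}]'
python3 - <<'E'
from h import *
plan(.381,.2391,.021,84.2)
c=cam('wrist'); cv2.imwrite('pics/w6.png',c['color'])
print(proj(c,[[.381,.2391,.015],[.4525,.232,.012]]).round())
c=cam('top'); cv2.imwrite('pics/t4.png',c['color'][130:240,190:470])
E
```

```text
time: 22.52
position: [0.3837, 0.2392, 0.1493]
tool_rot: [0.052, 0.999, 0.0, 0.001]
ft_force: [0.4, 0.6, 0.6]
grip_width: 0.0519
grip_force: 0.0
t 22.52 pos [0.3837 0.2392 0.1493] psi 84.1 q6 -1.16 tilt -1.000 w 0.0519 gf 0.0 F [0.4 0.6 0.6]
twist -0.1 then cm [ 0.26 -0.03 12.83] | xy in 1 rows of [ 0.265 -0.032]
[[324. 238.]
 [324. 317.]]
```

View pics/w6.png

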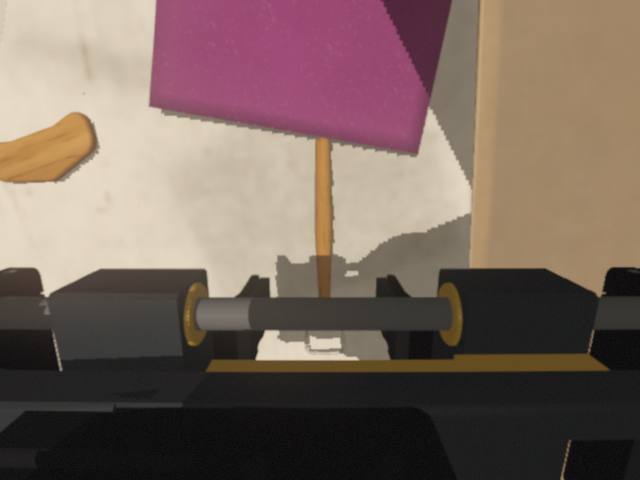

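View pics/t4.png

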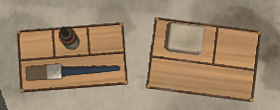

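The crop shows the dropper upright in the middle cell, the brush in the long bay and the mould in its bay. The loop handle is at column 324, centred between the fingers, so I'm going down on it.

```bash
python3 -m pendant '[{"jaw":0.6,"linear":[0.2,0,3.5],"twist":0},{"jaw":0.6,"linear":[0,0,3.5],"twist":0},{"jaw":0.6,"linear":[0,0,3],"twist":0},{"jaw":0.6,"linear":[0,0,2],"twist":0},{"jaw":0.6,"linear":[0,0,0.8],"twist":0},{"jaw":0.6,"linear":[0,0,0],"twist":0},{"jaw":0.1,"linear":[0,0,0],"twist":0},{"jaw":0.1,"linear":[0,0,0],"twist":0},{"jaw":0.1,"linear":[0,0,0],"twist":0},{"jaw":0.1,"linear":[0,0,0],"twist":0},{"jaw":0.1,"linear":[0,0,0],"twist":0},{"jaw":0.1,"linear":[0,0,0],"twist":0}]' 15
python3 -m pendant '[{"jaw":0.1,"linear":[0,0,0],"twist":0},{"jaw":0.1,"linear":[0,0,0],"twist":0},{"jaw":0.1,"linear":[0,0,0],"twist":0}]' 20
python3 -c "
from h import *
plan(.381,.2391,.021,84.2)"
```

```text
time: 23.62
position: [0.3804, 0.2394, 0.0217]
tool_rot: [0.051, 0.999, 0.0, 0.001]
ft_force: [0.5, 1.1, -0.3]
grip_width: 0.0201
grip_force: 0.0
time: 23.87
position: [0.3803, 0.2394, 0.0214]
tool_rot: [0.051, 0.999, 0.0, 0.0]
ft_force: [0.0, 0.0, 5.2]
grip_width: 0.014
grip_force: 20.0
t 23.87 pos [0.3803 0.2394 0.0214] psi 84.2 q6 -1.16 tilt -1.000 w 0.0140 gf 20.0 F [0.  0.  5.2]
twist -0.0 then cm [-0.07 -0.02  0.04] | xy in 1 rows of [-0.074 -0.019]
```

```bash
python3 -m pendant '[{"jaw":0.1,"linear":[0,0,-1],"twist":0},{"jaw":0.1,"linear":[0,0,-3],"twist":0},{"jaw":0.1,"linear":[0,0,-4],"twist":0},{"jaw":0.1,"linear":[0,0,-4],"twist":0},{"jaw":0.1,"linear":[0,0,-1],"twist":0},{"jaw":0.1,"linear":[0,0,0],"twist":6.9},{"jaw":0.1,"linear":[0,0,0],"twist":6.9},{"jaw":0.1,"linear":[0,0,0],"twist":6.9},{"jaw":0.1,"linear":[0,0,0],"twist":6.9},{"jaw":0.1,"linear":[0,0,0],"twist":6.9},{"jaw":0.1,"linear":[0,0,0],"twist":6.9}]'
python3 -m pendant '[{"jaw":0.1,"linear":[0,0,0],"twist":6.9},{"jaw":0.1,"linear":[0,0,0],"twist":6.9},{"jaw":0.1,"linear":[0,0,0],"twist":6.9},{"jaw":0.1,"linear":[0,0,0],"twist":6.9},{"jaw":0.1,"linear":[0,0,0],"twist":6.9},{"jaw":0.1,"linear":[0,0,0],"twist":6.9},{"jaw":0.1,"linear":[0,0,0],"twist":7},{"jaw":0.1,"linear":[0,0,0],"twist":0},{"jaw":0.1,"linear":[0,0,0],"twist":0}]'
python3 -c "
from h import *
plan(*tray('mould',-.04,.0155),.08,-5.65)"
```

```text
time: 24.78
position: [0.3796, 0.2391, 0.1514]
tool_rot: [0.403, 0.915, -0.0, -0.0]
ft_force: [-0.1, 0.9, -0.4]
grip_width: 0.0136
grip_force: 20.0
time: 25.53
position: [0.3798, 0.2391, 0.1513]
tool_rot: [0.74, 0.673, -0.0, -0.0]
ft_force: [0.3, -0.2, -0.4]
grip_width: 0.0139
grip_force: 20.0
t 25.53 pos [0.3798 0.2391 0.1513] psi -5.5 q6 0.41 tilt -1.000 w 0.0139 gf 20.0 F [ 0.3 -0.2 -0.4]
twist 0.2 then cm [-33.83  23.93   7.13] | xy in 11 rows of [-3.075  2.176]
```

```bash
python3 -m pendant '[{"jaw":0.1,"linear":[-3.08,2.18,0],"twist":0},{"jaw":0.1,"linear":[-3.08,2.18,0],"twist":0},{"jaw":0.1,"linear":[-3.08,2.18,0],"twist":0},{"jaw":0.1,"linear":[-3.08,2.18,0],"twist":0},{"jaw":0.1,"linear":[-3.08,2.18,0],"twist":0},{"jaw":0.1,"linear":[-3.08,2.18,0],"twist":0},{"jaw":0.1,"linear":[-3.08,2.18,0],"twist":0},{"jaw":0.1,"linear":[-3.08,2.18,0],"twist":0},{"jaw":0.1,"linear":[-3.08,2.18,0],"twist":0},{"jaw":0.1,"linear":[-3.08,2.18,0],"twist":0},{"jaw":0.1,"linear":[-3.08,2.16,0],"twist":0.2}]'
python3 -m pendant '[{"jaw":0.1,"linear":[0,0,3.5],"twist":0},{"jaw":0.1,"linear":[0,0,3.5],"twist":0},{"jaw":0.1,"linear":[0,0,0],"twist":0},{"jaw":0.1,"linear":[0,0,0],"twist":0},{"jaw":0.1,"linear":[0,0,0],"twist":0},{"jaw":0.1,"linear":[0,0,0],"twist":0}]'
python3 - <<'E'
from h import *
plan(*tray('mould',-.04,.0155),.026,-5.65)
c=cam('wrist'); cv2.imwrite('pics/w7.png',c['color'])
hsv=cv2.cvtColor(c['color'],cv2.COLOR_BGR2HSV); 
T=np.array(tray('mould',0,0)); a=np.radians(-5.65); R=np.array([[np.cos(a),np.sin(a)],[-np.sin(a),np.cos(a)]])
# near things by depth: held handle + tray in view
vv,uu=np.mgrid[0:265:2,0:640:2]; P=depthpts(c,np.c_[uu.ravel(),vv.ravel()]); 
L=(P[:,:2]-T)@R.T*1000
s=(P[:,2]>.05)&(P[:,2]<.09)&(abs(L[:,0]+40)<40)&(abs(L[:,1])<140)
print(s.sum(), L[s].min(0).round(1),L[s].max(0).round(1),np.median(P[s,2]), np.polyfit(L[s,1],L[s,0],1))
E
```

```text
time: 26.45
position: [0.5856, -0.1231, 0.151]
tool_rot: [0.741, 0.671, -0.0, -0.0]
ft_force: [-0.2, 0.7, -0.8]
grip_width: 0.0138
grip_force: 20.0
time: 26.95
position: [0.5866, -0.1214, 0.0833]
tool_rot: [0.742, 0.671, 0.001, 0.002]
ft_force: [-0.0, 0.2, 0.4]
grip_width: 0.0142
grip_force: 20.0
t 26.95 pos [ 0.5866 -0.1214  0.0833] psi -5.7 q6 -0.29 tilt -1.000 w 0.0142 gf 20.0 F [-0.   0.2  0.4]
twist -0.1 then cm [ 0.02 -0.2   5.73] | xy in 1 rows of [ 0.017 -0.201]
1010 [-44.2  32.2] [-31.1  93.7] 0.0751003042647369 [ 7.43510605e-04 -3.76865680e+01]
```

```bash
python3 -m pendant '[{"jaw":0.1,"linear":[0.1,-0.2,2.5],"twist":0},{"jaw":0.1,"linear":[0,0,2],"twist":0},{"jaw":0.1,"linear":[0,0,0.7],"twist":0},{"jaw":0.1,"linear":[0,0,0.3],"twist":0},{"jaw":0.1,"linear":[0,0,0],"twist":0},{"jaw":0.1,"linear":[0,0,0],"twist":0},{"jaw":0.1,"linear":[0,0,0],"twist":0}]'
python3 -m pendant '[{"jaw":0.1,"linear":[0,0,0.15],"twist":0},{"jaw":0.1,"linear":[0,0,0],"twist":0},{"jaw":0.1,"linear":[0,0,0],"twist":0}]'
```

```text
time: 27.58
position: [0.5844, -0.1205, 0.0274]
tool_rot: [0.742, 0.67, 0.001, 0.001]
ft_force: [0.1, 0.3, 0.2]
grip_width: 0.0137
grip_force: 20.0
time: 27.83
position: [0.5842, -0.1205, 0.0254]
tool_rot: [0.742, 0.67, 0.0, 0.001]
ft_force: [0.1, -0.4, 4.0]
grip_width: 0.0134
grip_force: 20.0
```

```bash
python3 -m pendant '[{"jaw":0.25,"linear":[0,0,0],"twist":0},{"jaw":0.28,"linear":[0,0,0],"twist":0},{"jaw":0.28,"linear":[0,0,0],"twist":0},{"jaw":0.28,"linear":[0,0,-0.7],"twist":0},{"jaw":0.28,"linear":[0,0,-2],"twist":0},{"jaw":0.6,"linear":[0,0,-4],"twist":0},{"jaw":0.6,"linear":[0,0,-4],"twist":0},{"jaw":0.6,"linear":[0,0,-4],"twist":0},{"jaw":0.6,"linear":[0,0,0],"twist":0},{"jaw":0.6,"linear":[0,0,0],"twist":0},{"jaw":0.6,"linear":[0,0,0],"twist":0}]'
python3 -c "
from h import *
plan(.427,.0055,.15)"
```

```text
time: 28.75
position: [0.5829, -0.12, 0.1717]
tool_rot: [0.742, 0.67, -0.0, -0.0]
ft_force: [0.2, 0.8, -0.1]
grip_width: 0.0504
grip_force: 0.0
t 28.75 pos [ 0.5829 -0.12    0.1717] psi -5.8 q6 -0.29 tilt -1.000 w 0.0504 gf 0.0 F [ 0.2  0.8 -0.1]
twist 0.0 then cm [ 10.9  -16.78   2.17] | xy in 5 rows of [ 2.18  -3.356]
```

```bash
python3 -m pendant '[{"jaw":0.62,"linear":[2.18,-3.36,0],"twist":0},{"jaw":0.62,"linear":[2.18,-3.36,0],"twist":0},{"jaw":0.62,"linear":[2.18,-3.36,0],"twist":0},{"jaw":0.62,"linear":[2.18,-3.36,0],"twist":0},{"jaw":0.62,"linear":[2.18,-3.34,0],"twist":0},{"jaw":0.62,"linear":[0,0,0],"twist":0},{"jaw":0.62,"linear":[0,0,0],"twist":0},{"jaw":0.62,"linear":[0,0,0],"twist":0},{"jaw":0.62,"linear":[0,0,0],"twist":0}]'
python3 - <<'E'
from h import *
plan(.427,.0055,.034)
c=cam('wrist')
vv,uu=np.mgrid[0:290,0:640]; P=depthpts(c,np.c_[uu.ravel(),vv.ravel()]); q=P[(P[:,2]>.02)&(P[:,2]<.045)&(np.hypot(P[:,0]-.427,P[:,1]-.0055)<.05)]
print(len(q), q.min(0) if len(q) else '', q.max(0) if len(q) else '')
E
```

```text
time: 29.5
position: [0.4288, 0.0046, 0.1711]
tool_rot: [0.742, 0.67, 0.0, 0.0]
ft_force: [-0.3, 0.9, 0.6]
grip_width: 0.0539
grip_force: 0.0
t 29.5 pos [0.4288 0.0046 0.1711] psi -5.9 q6 -0.15 tilt -1.000 w 0.0539 gf 0.0 F [-0.3  0.9  0.6]
twist 0.0 then cm [ 0.07 -0.18 13.71] | xy in 1 rows of [ 0.069 -0.184]
812 [ 0.40995717 -0.0082565   0.02008492] [0.4441866  0.02180756 0.0449749 ]
```

```bash
python3 -m pendant '[{"jaw":0.62,"linear":[0.1,-0.18,3.5],"twist":0},{"jaw":0.62,"linear":[0,0,3.5],"twist":0},{"jaw":0.62,"linear":[0,0,3.5],"twist":0},{"jaw":0.62,"linear":[0,0,2.2],"twist":0},{"jaw":0.62,"linear":[0,0,0.9],"twist":0},{"jaw":0.62,"linear":[0,0,0],"twist":0},{"jaw":0.5,"linear":[0,0,0],"twist":0},{"jaw":0.4,"linear":[0,0,0],"twist":0},{"jaw":0.3,"linear":[0,0,0],"twist":0},{"jaw":0.25,"linear":[0,0,0],"twist":0},{"jaw":0.25,"linear":[0,0,0],"twist":0},{"jaw":0.25,"linear":[0,0,0],"twist":0}]' 12
python3 -m pendant '[{"jaw":0.25,"linear":[0,0,0],"twist":0},{"jaw":0.25,"linear":[0,0,0],"twist":0},{"jaw":0.25,"linear":[0,0,0],"twist":0}]'
```

```text
time: 30.55
position: [0.4268, 0.0062, 0.0367]
tool_rot: [0.742, 0.67, 0.001, 0.001]
ft_force: [-0.6, -0.4, 7.2]
grip_width: 0.0338
grip_force: 12.0
time: 30.8
position: [0.4267, 0.0063, 0.0367]
tool_rot: [0.742, 0.67, 0.001, 0.001]
ft_force: [-0.6, 0.3, 7.5]
grip_width: 0.0344
grip_force: 12.0
```

```bash
python3 -m pendant '[{"jaw":0.25,"linear":[0,0,-0.5],"twist":0},{"jaw":0.25,"linear":[0,0,-1],"twist":0},{"jaw":0.25,"linear":[0,0,-2],"twist":0},{"jaw":0.25,"linear":[0,0,-3],"twist":0},{"jaw":0.25,"linear":[0,0,-1.5],"twist":0},{"jaw":0.25,"linear":[0,0,0],"twist":0},{"jaw":0.25,"linear":[0,0,0],"twist":0},{"jaw":0.25,"linear":[0,0,0],"twist":0}]' 15
python3 - <<'E'
from h import *
plan(*tray('mould',.032,-.064),.1,-5.65)
c=cam('side'); p=proj(c,[[.4267,.0063,.1]])[0].astype(int); print(p)
im=c['color'][p[1]-130:p[1]+130,p[0]-130:p[0]+170]
c2=cam('top'); im2=c2['color'][120:300,190:490]
cv2.imwrite('pics/f1.png',cv2.resize(np.vstack([im,im2]),None,fx=1.36,fy=1.36))
E
```

```text
time: 31.47
position: [0.4254, 0.0066, 0.1153]
tool_rot: [0.742, 0.67, -0.0, -0.0]
ft_force: [-0.1, 0.2, -0.4]
grip_width: 0.0342
grip_force: 15.0
t 31.47 pos [0.4254 0.0066 0.1153] psi -5.8 q6 -0.15 tilt -1.000 w 0.0342 gf 15.0 F [-0.1  0.2 -0.4]
twist -0.2 then cm [-19.08  24.31   1.53] | xy in 8 rows of [-2.386  3.038]
[282 207]
```

View pics/f1.png

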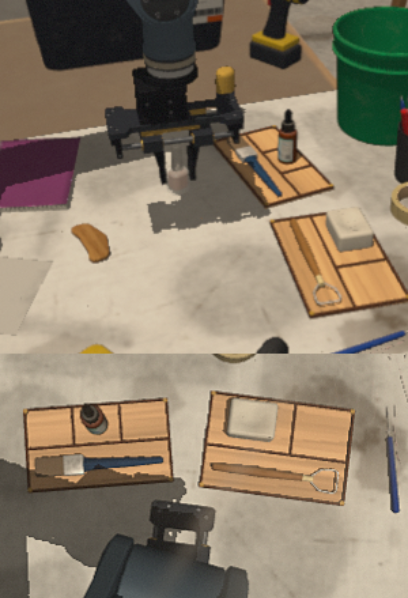

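The composite shows the short bottle upright in the gripper. The dropper, brush, mould and loop tool are all in their bays, and the roll-on bottle and needle tool are in place.

```bash
python3 -m pendant '[{"jaw":0.25,"linear":[-1.91,2.43,0],"twist":0},{"jaw":0.25,"linear":[-1.91,2.43,0],"twist":0},{"jaw":0.25,"linear":[-1.91,2.43,0],"twist":0},{"jaw":0.25,"linear":[-1.91,2.43,0],"twist":0},{"jaw":0.25,"linear":[-1.91,2.43,0],"twist":0},{"jaw":0.25,"linear":[-1.91,2.43,0],"twist":0},{"jaw":0.25,"linear":[-1.91,2.43,0],"twist":0},{"jaw":0.25,"linear":[-1.91,2.43,0],"twist":0},{"jaw":0.25,"linear":[-1.91,2.43,0],"twist":0},{"jaw":0.25,"linear":[-1.91,2.43,0],"twist":0},{"jaw":0.25,"linear":[0,0,0],"twist":0},{"jaw":0.25,"linear":[0,0,0],"twist":0}]'
python3 -m pendant '[{"jaw":0.25,"linear":[0,0,2],"twist":0},{"jaw":0.25,"linear":[0,0,2],"twist":0},{"jaw":0.25,"linear":[0,0,0],"twist":0},{"jaw":0.25,"linear":[0,0,0],"twist":0},{"jaw":0.25,"linear":[0,0,0],"twist":0}]'
python3 -c "
from h import *
plan(*tray('mould',.032,-.064),.0407,-5.65)"
```

```text
time: 32.57
position: [0.6482, -0.2094, 0.1133]
tool_rot: [0.743, 0.67, -0.0, -0.001]
ft_force: [-0.1, -0.1, -0.3]
grip_width: 0.0342
grip_force: 15.0
time: 32.98
position: [0.6478, -0.2075, 0.0756]
tool_rot: [0.742, 0.67, -0.0, -0.001]
ft_force: [0.3, 0.1, 0.5]
grip_width: 0.0341
grip_force: 15.0
t 32.98 pos [ 0.6478 -0.2075  0.0756] psi -5.8 q6 -0.37 tilt -1.000 w 0.0341 gf 15.0 F [0.3 0.1 0.5]
twist -0.2 then cm [0.04 0.06 3.49] | xy in 1 rows of [0.036 0.063]
```

```bash
python3 -m pendant '[{"jaw":0.25,"linear":[0,0,1.2],"twist":0},{"jaw":0.25,"linear":[0,0,1],"twist":0},{"jaw":0.25,"linear":[0,0,0.5],"twist":0},{"jaw":0.25,"linear":[0,0,0.3],"twist":0},{"jaw":0.25,"linear":[0,0,0.2],"twist":0},{"jaw":0.25,"linear":[0,0,0],"twist":0},{"jaw":0.25,"linear":[0,0,0],"twist":0},{"jaw":0.25,"linear":[0,0,0],"twist":0}]'
python3 -m pendant '[{"jaw":0.25,"linear":[0,0,0.1],"twist":0},{"jaw":0.25,"linear":[0,0,0.1],"twist":0},{"jaw":0.25,"linear":[0,0,0],"twist":0},{"jaw":0.25,"linear":[0,0,0],"twist":0}]'
```

```text
time: 33.65
position: [0.6485, -0.2084, 0.0439]
tool_rot: [0.742, 0.67, 0.0, 0.0]
ft_force: [0.1, -0.5, -0.6]
grip_width: 0.0342
grip_force: 15.0
time: 33.98
position: [0.6482, -0.2082, 0.0415]
tool_rot: [0.742, 0.67, -0.0, -0.0]
ft_force: [-0.0, 0.1, -0.7]
grip_width: 0.0335
grip_force: 15.0
```

```bash
python3 -m pendant '[{"jaw":0.25,"linear":[0,0,0.1],"twist":0},{"jaw":0.25,"linear":[0,0,0],"twist":0},{"jaw":0.25,"linear":[0,0,0],"twist":0}]'
```

```text
time: 34.23
position: [0.6484, -0.2083, 0.0408]
tool_rot: [0.742, 0.67, 0.0, 0.0]
ft_force: [-0.9, 0.0, 0.7]
grip_width: 0.0339
grip_force: 15.0
```

```bash
python3 -m pendant '[{"jaw":0.25,"linear":[0,0,0.05],"twist":0},{"jaw":0.45,"linear":[0,0,0],"twist":0},{"jaw":0.55,"linear":[0,0,0],"twist":0},{"jaw":0.6,"linear":[0,0,0],"twist":0},{"jaw":0.6,"linear":[0,0,0],"twist":0},{"jaw":0.6,"linear":[0,0,-1.5],"twist":0},{"jaw":0.6,"linear":[0,0,-3],"twist":0},{"jaw":0.6,"linear":[0,0,-4],"twist":0},{"jaw":0.6,"linear":[0,0,-4],"twist":0},{"jaw":0.6,"linear":[0,0,-4],"twist":0},{"jaw":0.6,"linear":[0,0,0],"twist":0}]'
python3 -m pendant '[{"jaw":0.6,"linear":[4,0,0],"twist":0},{"jaw":0.6,"linear":[4,0,0],"twist":0},{"jaw":0.6,"linear":[4,0,0],"twist":0},{"jaw":0.6,"linear":[4,0,0],"twist":0},{"jaw":0.6,"linear":[4,-3,0],"twist":0},{"jaw":0.6,"linear":[0,-4,0],"twist":0},{"jaw":0.6,"linear":[0,-4,0],"twist":0},{"jaw":0.6,"linear":[0,-4,0],"twist":0},{"jaw":0.6,"linear":[0,-4,0],"twist":0},{"jaw":0.6,"linear":[0,0,0],"twist":0},{"jaw":0.6,"linear":[0,0,0],"twist":0},{"jaw":0.6,"linear":[0,0,0],"twist":0}]'
python3 - <<'E'
from h import *
c=cam('top'); cv2.imwrite('pics/final.png',c['color'])
vv,uu=np.mgrid[0:480,0:640]; P=depthpts(c,np.c_[uu.ravel(),vv.ravel()])
def loc(n,bx,by,zlo,name):
    a=np.radians({'mould':-5.65,'glaze':6.1}[n]); T=np.array(tray(n,0,0)); R=np.array([[np.cos(a),np.sin(a)],[-np.sin(a),np.cos(a)]])
    L=(P[:,:2]-T)@R.T*1000
    s=(P[:,2]>zlo)&(P[:,2]<.13)&(L[:,0]>bx[0]-3)&(L[:,0]<bx[1]+3)&(L[:,1]>by[0]-8)&(L[:,1]<by[1]+8)
    q=L[s]; print(name,s.sum(),'lo',np.percentile(q,1,axis=0).round(1),'hi',np.percentile(q,99,axis=0).round(1),'bay',bx,by,'zmax',P[s,2].max().round(3))
loc('mould',(-6,70),(-18,106),.02,'mould'); loc('mould',(-6,70),(-106,-22),.02,'short'); loc('mould',(-6,70),(-106,-22),.065,'short cap')
loc('mould',(-70,-10),(-106,106),.0125,'loop'); loc('glaze',(-60,0),(-106,106),.0125,'brush'); loc('glaze',(4,60),(-34,34),.02,'dropper');loc('glaze',(4,60),(-34,34),.088,'drop top')
q=P[(P[:,2]>.02)&(P[:,2]<.12)&(np.hypot(P[:,0]-.595,P[:,1]-.3077)<.05)]; print('roll',cv2.minAreaRect(q[:,:2].astype(np.float32)),q[:,2].max())
E
```

```text
time: 35.15
position: [0.6533, -0.2106, 0.2163]
tool_rot: [0.742, 0.67, 0.003, 0.009]
ft_force: [1.4, -0.5, 1.1]
grip_width: 0.0525
grip_force: 0.0
time: 36.15
position: [0.4852, 0.0026, 0.2062]
tool_rot: [0.742, 0.67, 0.001, 0.002]
ft_force: [1.0, -0.1, 0.9]
grip_width: 0.0522
grip_force: 0.0
mould 984 lo [ 6.6 11.1] hi [60.8 79.5] bay (-6, 70) (-18, 106) zmax 0.041
short 270 lo [ 15.2 -82. ] hi [ 47.2 -49. ] bay (-6, 70) (-106, -22) zmax 0.088
short cap 66 lo [ 24.8 -71. ] hi [ 37.9 -59. ] bay (-6, 70) (-106, -22) zmax 0.088
loop 446 lo [-57.3 -93.9] hi [-24.7  78.5] bay (-70, -10) (-106, 106) zmax 0.022
brush 542 lo [-41.9  11.8] hi [-13.1  93.7] bay (-60, 0) (-106, 106) zmax 0.021
dropper 302 lo [ 15.6 -16.8] hi [48.  12.5] bay (4, 60) (-34, 34) zmax 0.108
drop top 49 lo [26.1 -8.6] hi [37.   3.8] bay (4, 60) (-34, 34) zmax 0.108
roll ((0.5952616930007935, 0.3079833984375), (0.03591541945934296, 0.034921228885650635), 6.653703689575195) 0.1098147739914213
```

Every piece measures inside its bay, both bottles stand upright, and the roll-on bottle hasn't moved.

```bash
python3 -c "
from rig import robot
print(robot.hand_in())"
```

```text
the job is handed in; nothing more can be done
None
```

Both kits are made up and handed in after about 36 s of robot time: the final depth check put all five items inside their bays with both bottles upright and the roll-on bottle unmoved, and the needle tool, checked only by eye in the last picture, looked undisturbed.

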